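# Find the rocking junction-box lid and press it home

### The job

One of the four identical junction-box lids on the plywood board has not been pressed home. Press lightly down near one end of the lids, one after another, until you find the one whose end dips and rocks, then push that lid down at its middle until it is fully home and level. Use the fingertips only from above: do not lift any lid, and leave the spanner, the roll of tape and the nut where they lie.

Things in the scene. Friction and masses are not known exactly. Their poses are not given: they have to be found in the camera images.
- board: fixed plywood board, 238 (its x) x 186 (its y) x 18 mm; origin: centre of its underside. On it stand four identical grey boxes, two by two (lid centres at x = -54 or 54, y = -41 or 41 mm), with white flat-topped lids 76 mm long (x) x 54 mm wide (y), tops 61 to 65 mm above the worktop. Box heights differ a little, so height does not tell which lid is loose, nor does its letter; feet and glands are below the lids.
- lid_a_top (a point): centre of the top of one white lid; x along its length, z up. Three lids are rigid. The loose one rocks about its y: 1 to 2 N pressed 25 to 30 mm from its middle along x dips that end 5 to 6 mm (0.19 rad, onto the box rim); released, it springs back level. A light press on an end does not seat it. Pushed down near its middle with 12 to 16 N it slides 6 mm down to a hard stop and stays there.
- lid_b_top (a point): centre of the top of one white lid; x along its length, z up. Three lids are rigid. The loose one rocks about its y: 1 to 2 N pressed 25 to 30 mm from its middle along x dips that end 5 to 6 mm (0.19 rad, onto the box rim); released, it springs back level. A light press on an end does not seat it. Pushed down near its middle with 12 to 16 N it slides 6 mm down to a hard stop and stays there.
- lid_c_top (a point): centre of the top of one white lid; x along its length, z up. Three lids are rigid. The loose one rocks about its y: 1 to 2 N pressed 25 to 30 mm from its middle along x dips that end 5 to 6 mm (0.19 rad, onto the box rim); released, it springs back level. A light press on an end does not seat it. Pushed down near its middle with 12 to 16 N it slides 6 mm down to a hard stop and stays there.
- lid_d_top (a point): centre of the top of one white lid; x along its length, z up. Three lids are rigid. The loose one rocks about its y: 1 to 2 N pressed 25 to 30 mm from its middle along x dips that end 5 to 6 mm (0.19 rad, onto the box rim); released, it springs back level. A light press on an end does not seat it. Pushed down near its middle with 12 to 16 N it slides 6 mm down to a hard stop and stays there.
- spanner_17: bystander: loose steel open-ended spanner, 212 mm long (its x) x 27 x 6 mm, lying flat at the right of the board; origin under its centre
- electrical_tape: bystander: loose black roll of tape, 68 mm across, 19 mm high, lying flat beyond the board; origin under its centre
- nut_m16_1: bystander: loose steel hexagon nut, 24 x 27 x 13 mm, lying flat beyond the board; origin under its centre
Mind the look-alikes: they are no part of the job. Leave any orange or pink look-alike of the part that bears lid_c_top alone.

How it is judged:
By the outcome, as a careful person would: the job done as asked, in the order asked, and still so for the second after the job is handed in, with the robot touching nothing.
It also fails if it takes over 48 s, if anything falls off the work surface, if the arm or the gripper's body presses on something with over 40 N, if the wrist force passes 120 N, or if a joint passes its speed limit or range.

### The arm

A 7-joint arm with a two-finger parallel gripper is mounted at the origin on a cart in front of the work surface, level with it; the furniture and walls round the work are solid. World frame = base frame: x ahead of the robot, y to its left, z up, the work surface at z = 0. Lengths are in m, angles in rad, forces in N, time in s.
With the tool pointing down it reaches from about 0.4 to 0.85 m from the base axis. Payload 10.4 kg.
Tool frame: the origin (TCP) lies at the centre of the arm's flange, where the gripper is bolted on; the fingertips stand 173 mm ahead of it and the grasp point (between the pads) lies 155 mm ahead of it; z points along the fingers, y is the line along which they close (so a half turn about z gives the same grasp; the last joint's range is limited). The gripper opens to 85 mm and grips with 20 to 120 N. Pads are 22 mm wide; open, the fingers measure 114 mm over their backs; the gripper's body (76 mm by 85 mm) begins 54 mm behind the grasp point. The pads swing forward as they close: fully open they stand 13 mm farther back than shut.
Start: joints at [-1.338, 0.332, -0.065, 1.46, 0.022, 1.35, -0.088], TCP at [0.158, 0.605, 0.405] pointing down, gripper open.
Joint ranges: [-2.6, 2.6], [-0.5, 2.12], [-1.47, 1.34], [0.16, 2.42], [-1.27, 4.41], [0.06, 2.06], [-2.6, 2.6]. Speed limits (rad/s): [2.22, 2.22, 2.79, 2.79, 3.14, 3.14, 3.14].

### API

Orientations are given as a unit quaternion [x, y, z, w].
In Python, from workcell import manip, viewer, finder gives the robot as it stands.
- The arm moves only by the tool arm_command, never from a script. Its argument "plan" is a list of rows, each an object with "dp": the shift along the tool's x, y, z in mm, a list of three; "spin": the turn about the tool's z in rad. A call has 1 to 5 rows; each row shifts and turns the commanded pose from where the row before left it, along the tool's axes as they then stand; what a row does not reach is not made up. A row lasts 1/10 s, in which the tool goes at most 50 mm and 8.59 degrees, less where a joint would pass 70% of its speed; a pose out of reach is approached as far as the arm can. A call is refused whole if a number of a shift passes 50 or a number of a turn 0.15, either way. A call with a gripper value outside its range is refused whole. "grip" is the closure, from -1 (fully open) to 1 (shut), set as the call begins (left out, the last holds). The fingers move at their own pace and stop on an object; "newtons" is the grip in N (left out, the last holds). Time passes only in rows, so rows that do not move let the fingers close. It gives the time, the measured TCP pose, the force, the opening and the grip force at its end, in the units of the state.
- manip.get_obs(): the state, without advancing time (a new reading comes with each control period).
- viewer.camera(name): name is "scene" or "side" or "wrist"; returns the picture (400x640x3 uint8, blue, green, red); there is no depth.
- viewer.camera_params(name): a dict with "vertical_fov" (degrees; the focal length in pixels is half the picture's height over the tangent of half this angle, whatever the lens; pixels are square), "cx", "cy" (the principal point, pixels), "R" (3x3) and "t" (3): a world point X has camera coordinates R X + t; the wrist camera has in their place "T_tool_cam" (4x4, takes a point from camera to tool coordinates, whose origin is the TCP and whose axes are the flange's). Camera axes: x right, y down, z forward; pixel columns grow to the right and rows downward; lengths in m; the calibration is good to about 2 mm. A picture is of the moment at which its call begins: read the wrist's pose just before it. camera_params takes no time and is no camera call.
- manip.hand_in(): hands the job in; it is judged then, once.
Trained networks look in the newest picture that a camera, given by its name, has taken for a name from the list of things; names that differ only in an ending like _2 or _b are one class to them, and where a whole thing is asked for, a point or a joint stands for the part that bears it (a point fixed in the world has none). Each returns a list of dicts, best first, with "score" (0 to 1); they miss things now and then, are a little off and sometimes report something else, mostly with a low value. They report only what shows in the picture. A call takes as long as a camera call. They do not tell look-alikes from the thing itself.
- finder.find_in(camera, thing): "position" ([x, y, z] in m, in world coordinates, good to about 4 mm: the middle of the surface that is visible of it).
The state is a dict: "clock": time; "joint_pos": joint angles; "joint_velocities": joint speeds; "tau": joint torques, N m; "position": TCP position; "ee_rot": TCP orientation; "ft_force": force on the tool from outside, world axes, zero at the start; "torque": the same for the moment, N m; "grip_width": opening from 0.0 (shut) to 1.0 (fully open); "grasp_force": force on a finger pad.
Only numpy, scipy, OpenCV 4.12 (cv2) and the standard library are available. Lean on these libraries where they do the work, as an engineer would, in place of code of your own. Each camera call takes 0.05 s, during which the arm holds its last target. There are 200 camera calls.

## Working session

There is one attempt and no reset: what is moved stays moved. The work goes in short steps, Python scripts to look and compute and a tool call to move; the robot and the scene stay as the last step left them, time stands still between calls to the robot, and variables do not carry over. Pictures are saved under pics/ and viewed, at most 10 in all, crops included, and the job is handed in when it is done.

Besides the shell and the picture viewer there is one more tool, called as a command line: name --argument value ..., lists and objects as JSON in quotes. arm_command: Moves the arm, as the interface text tells. Its arguments: {"type":"object","properties":{"plan":{"type":"array","items":{"type":"object","properties":{"dp":{"type":"array","items":{"type":"number"}},"spin":{"type":"number"}}}},"grip":{"type":"number"},"newtons":{"type":"number"}},"required":["plan"]}

```bash
mkdir -p pics
cat > h.py <<'E'
import numpy as np, cv2
from workcell import manip, viewer, finder
from scipy.spatial.transform import Rotation as Rot
def st():
    o=manip.get_obs(); print(round(o['clock'],2),np.round(o['position'],4),np.round(o['ee_rot'],4),np.round(o['ft_force'],2),o['grip_width'])
    return o
def px(cam,X,shape=(400,640)):
    p=viewer.camera_params(cam); f=200/np.tan(np.radians(p['vertical_fov'])/2)
    c=np.array(p['R'])@X+np.array(p['t']); return np.round([p['cx']+f*c[0]/c[2],p['cy']+f*c[1]/c[2]],0)
E
python3 - <<'E'
from h import *
o=st(); print(Rot.from_quat(o['ee_rot']).as_matrix().round(3))
for c in ('scene','side'):
    im=viewer.camera(c); cv2.imwrite(f'pics/{c}0.png',im)
    for t in ('lid_a_top','board'):
        for d in finder.find_in(c,t): print(c,t,round(d['score'],2),np.round(d['position'],3),px(c,np.array(d['position'])))
E
```

```text
0.0 [0.1581 0.6045 0.4039] [ 1.275e-01  9.918e-01 -7.000e-04 -1.000e-04] [ 0.26 -0.01  0.73] 1.0000282501298654
[[-0.967  0.253 -0.   ]
 [ 0.253  0.967 -0.001]
 [-0.    -0.001 -1.   ]]
scene lid_a_top 0.7 [ 0.44  -0.31   0.064] [312. 246.]
scene board 0.91 [ 0.426 -0.308  0.017] [309. 265.]
scene board 0.66 [ 0.486 -0.414  0.008] [365. 266.]
side lid_a_top 0.67 [ 0.447 -0.291  0.058] [370. 217.]
side board 0.67 [ 0.5   -0.203  0.015] [335. 255.]
```

View pics/scene0.png

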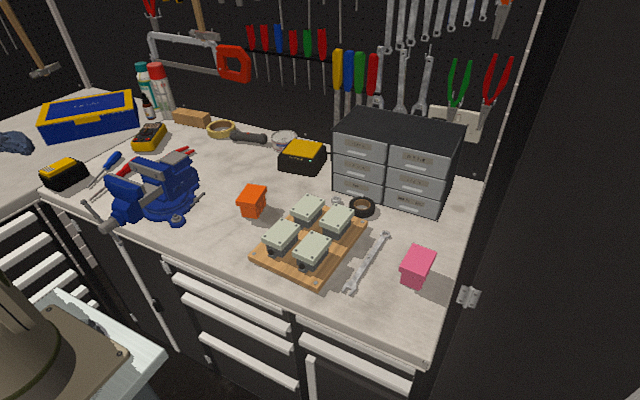

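View pics/side0.png

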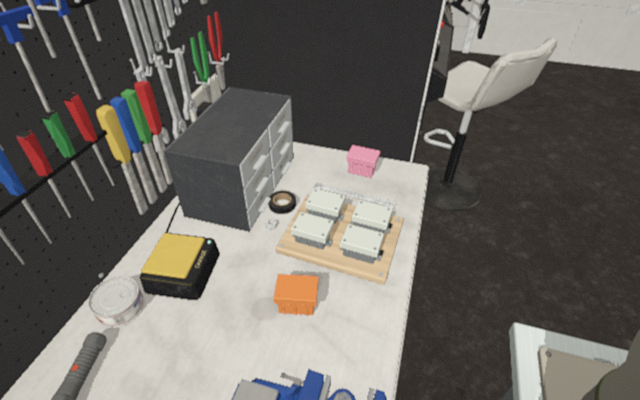

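The scene view shows the board with four white lids near (280,237), (307,208), (337,220) and (312,250). The orange box (252,200) and the pink box (418,266) stand off the board and are look-alikes to leave alone. The spanner is at (368,262), the tape at (361,207) and the nut at (336,201). I'll confirm with one enlarged crop.

Run:
```python
from h import *
a=cv2.imread('pics/scene0.png')[185:295,240:400]; b=cv2.imread('pics/side0.png')[180:280,270:420]
a=cv2.resize(a,(800,550),interpolation=cv2.INTER_CUBIC); cv2.imwrite('pics/crop1.png',a)
b=cv2.resize(b,(800,533),interpolation=cv2.INTER_CUBIC); cv2.imwrite('pics/crop2.png',b)
```

```text
(no output)
```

View pics/crop1.png

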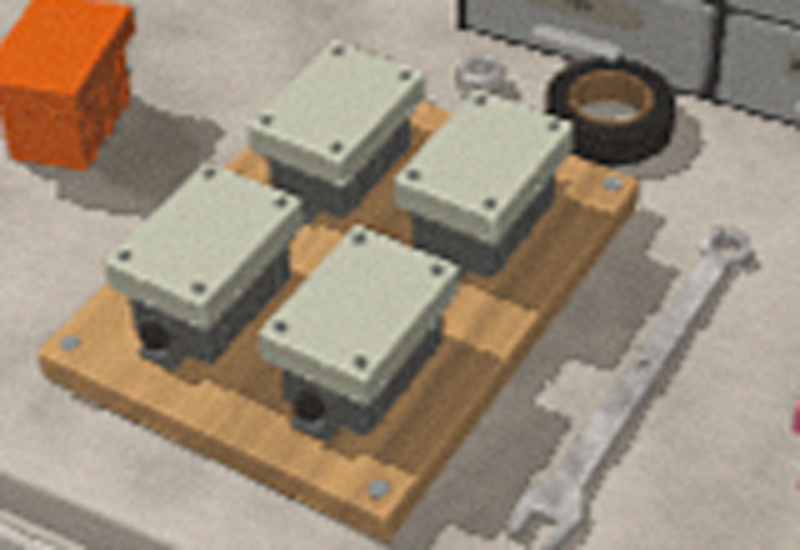

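The crop shows the four white lids on the board with their screw heads. Those lids are the candidates, and the orange and pink boxes are excluded by colour and because they aren't on the board. Now I'll back-project the screw pixels.

Run:
```python
from h import *
S=dict(BL=[(338,50),(405,75),(266,120),(337,147)],BR=[(481,101),(554,127),(413,175),(488,204)],FL=[(210,173),(281,202),(124,256),(199,288)],FR=[(359,238),(437,270),(280,327),(361,361)])
p=viewer.camera_params('scene'); f=200/np.tan(np.radians(p['vertical_fov'])/2); R=np.array(p['R']);t=np.array(p['t']);C=-R.T@t
def bp(u,v,z=.063):
    d=R.T@np.array([(u-p['cx'])/f,(v-p['cy'])/f,1]); return C+d*(z-C[2])/d[2]
for k,v in S.items():
    P=np.array([bp(240+x/5,185+y/5) for x,y in v]); c=P.mean(0)
    L=(P[0]+P[1]-P[2]-P[3])/2; W=(P[1]+P[3]-P[0]-P[2])/2
    print(k,c.round(4),'L',L.round(4),np.degrees(np.arctan2(L[1],L[0])).round(1),np.linalg.norm(L).round(4),np.linalg.norm(W).round(4),'side px',px('side',c))
```

```text
BL [ 0.5582 -0.2323  0.063 ] L [ 0.0617 -0.004   0.    ] -3.7 0.0619 0.0398 side px [312. 223.]
BR [ 0.5538 -0.3133  0.063 ] L [ 0.0615 -0.0048  0.    ] -4.5 0.0617 0.0394 side px [325. 199.]
FL [ 0.4523 -0.2243  0.063 ] L [ 0.0624 -0.0042  0.    ] -3.9 0.0625 0.0399 side px [361. 237.]
FR [ 0.4453 -0.307   0.063 ] L [ 0.061 -0.004  0.   ] -3.8 0.0611 0.0398 side px [372. 211.]
```

View pics/crop2.png

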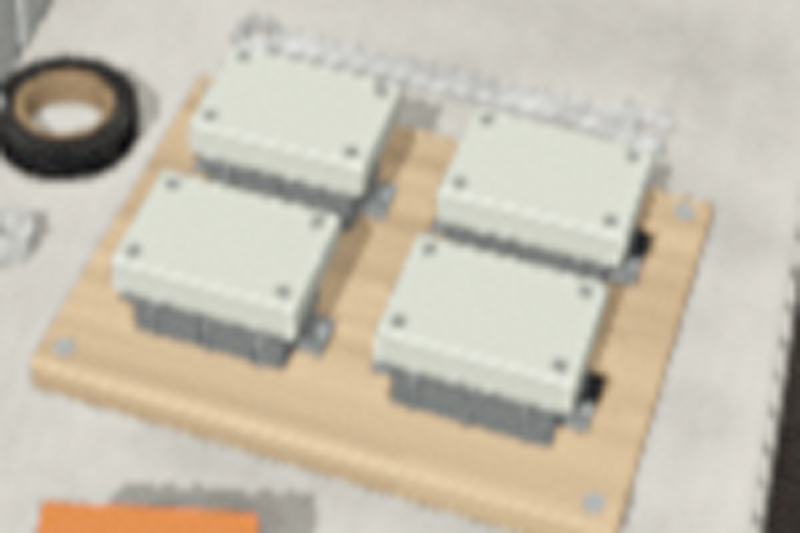

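arm_command --plan '[{"dp": [-20, -17, -20]}, {"dp": [-36, -30, -10]}, {"dp": [-37, -30, -5]}, {"dp": [-37, -30, 0]}, {"dp": [-37, -30, 0]}]' --grip 1 --newtons 20

```text
invalid input at $.plan[0]: expected keys dp, spin
```

arm_command --plan '[{"dp": [-37, -30, 0]}, {"dp": [-37, -30, 0]}, {"dp": [-37, -30, 0]}, {"dp": [-37, -30, 0]}, {"dp": [-37, -30, 0]}]'

```text
invalid input at $.plan[0]: expected keys dp, spin
```

arm_command --plan '[{"dp": [-20, -17, -20], "spin": 0}, {"dp": [-36, -30, -10], "spin": 0}, {"dp": [-37, -30, -5], "spin": 0}, {"dp": [-37, -30, 0], "spin": 0}, {"dp": [-37, -30, 0], "spin": 0}]' --grip 1 --newtons 20

```text
clock: 0.8
position: [0.2859, 0.4281, 0.4401]
ee_rot: [0.128, 0.992, 0.0, 0.0]
ft_force: [0.8, -0.0, -0.1]
grip_width: 0.147
grasp_force: 0.0
```

arm_command --plan '[{"dp": [-37, -30, 0], "spin": 0}, {"dp": [-37, -30, 0], "spin": 0}, {"dp": [-37, -30, 0], "spin": 0}, {"dp": [-37, -30, 0], "spin": 0}, {"dp": [-37, -30, 0], "spin": 0}]'

```text
clock: 1.3
position: [0.4268, 0.2361, 0.44]
ee_rot: [0.128, 0.992, 0.0, 0.0]
ft_force: [1.3, 0.1, -0.0]
grip_width: -0.001
grasp_force: 0.0
```

arm_command --plan '[{"dp": [-17, -43, 0], "spin": 0}, {"dp": [-17, -43, 0], "spin": 0}, {"dp": [-17, -43, 0], "spin": 0}, {"dp": [-17, -43, 0], "spin": 0}, {"dp": [-17, -43, 0], "spin": 0}]'

```text
clock: 1.8
position: [0.4536, 0.0064, 0.4399]
ee_rot: [0.128, 0.992, 0.0, 0.0]
ft_force: [1.5, 0.1, 0.5]
grip_width: -0.001
grasp_force: 0.0
```

arm_command --plan '[{"dp": [-17, -43, 0], "spin": 0}, {"dp": [-17, -43, 0], "spin": 0}, {"dp": [-17, -43, 0], "spin": 0}, {"dp": [-17, -43, 0], "spin": 0}, {"dp": [-16, -46, 0], "spin": 0}]'

```text
clock: 2.3
position: [0.4799, -0.2252, 0.4401]
ee_rot: [0.127, 0.992, 0.0, 0.001]
ft_force: [1.3, 0.9, -0.2]
grip_width: 0.005
grasp_force: 0.0
```

arm_command --plan '[{"dp": [0, 0, 20], "spin": -0.1}, {"dp": [0, 0, 40], "spin": -0.085}, {"dp": [0, 0, 40], "spin": 0}, {"dp": [0, 0, 40], "spin": 0}, {"dp": [0, 0, 25], "spin": 0}]'

```text
clock: 2.8
position: [0.4792, -0.2233, 0.272]
ee_rot: [0.035, 0.999, 0.0, -0.001]
ft_force: [-0.5, -0.2, 0.8]
grip_width: -0.004
grasp_force: 0.0
```

Run:
```python
from h import *
o=st(); print(Rot.from_quat(o['ee_rot']).as_matrix().round(3))
cv2.imwrite('pics/w1.png',viewer.camera('wrist'))
p=viewer.camera_params('wrist'); print(p)
```

```text
2.8 [ 0.4792 -0.2233  0.272 ] [ 3.540e-02  9.994e-01  3.000e-04 -1.300e-03] [-0.51 -0.19  0.8 ] -0.003983970933003184
[[-0.997  0.071 -0.002]
 [ 0.071  0.997  0.001]
 [ 0.003  0.    -1.   ]]
{'vertical_fov': 69.74022885025825, 'cx': 314.65766786803306, 'cy': 199.7765274199441, 'T_tool_cam': array([[ 8.24596517e-04, -9.58352666e-01, -2.85586217e-01,
         7.32641411e-02],
       [ 9.99998952e-01,  1.13020598e-03, -9.05296706e-04,
         8.04762165e-04],
       [ 1.19036476e-03, -2.85585171e-01,  9.58352593e-01,
         3.05785608e-02],
       [ 0.00000000e+00,  0.00000000e+00,  0.00000000e+00,
         1.00000000e+00]])}
```

View pics/w1.png

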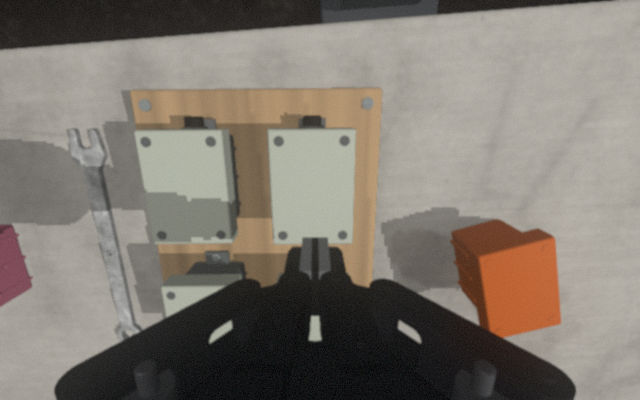

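The wrist view shows the shut tips over the inner end of the front-left lid, whose centre is at about (310,188), 28 mm from the tips. The board is square to the tool. Now I'll descend to just above the lid.

arm_command --plan '[{"dp": [0, -2, 10], "spin": 0}, {"dp": [0, 0, 12], "spin": 0}, {"dp": [0, 0, 8], "spin": 0}, {"dp": [0, 0, 1], "spin": 0}, {"dp": [0, 0, 0], "spin": 0}]'

```text
clock: 3.35
position: [0.48, -0.2258, 0.244]
ee_rot: [0.035, 0.999, 0.0, 0.0]
ft_force: [-1.1, -0.4, -0.0]
grip_width: -0.002
grasp_force: 0.0
```

arm_command --plan '[{"dp": [0, 0, 1], "spin": 0}, {"dp": [0, 0, 1], "spin": 0}]'

```text
clock: 3.55
position: [0.4801, -0.2257, 0.2421]
ee_rot: [0.035, 0.999, 0.0, 0.0]
ft_force: [-0.1, 0.9, 0.1]
grip_width: 0.002
grasp_force: 0.0
```

arm_command --plan '[{"dp": [0, 0, 1], "spin": 0}, {"dp": [0, 0, 0], "spin": 0}]'

```text
clock: 3.75
position: [0.4799, -0.2257, 0.2407]
ee_rot: [0.035, 0.999, 0.0, 0.0]
ft_force: [0.1, -0.1, 0.5]
grip_width: 0.003
grasp_force: 0.0
```

arm_command --plan '[{"dp": [0, 0, 1], "spin": 0}, {"dp": [0, 0, 0], "spin": 0}]'

```text
clock: 3.95
position: [0.4798, -0.2257, 0.2396]
ee_rot: [0.035, 0.999, 0.0, -0.0]
ft_force: [-0.3, 1.6, -0.3]
grip_width: 0.004
grasp_force: 0.0
```

Tip height is 66.6 mm and there is no contact yet. I'll go on in 1 mm steps.

arm_command --plan '[{"dp": [0, 0, 1], "spin": 0}, {"dp": [0, 0, 1], "spin": 0}, {"dp": [0, 0, 0], "spin": 0}]'

```text
clock: 4.25
position: [0.4798, -0.2257, 0.2376]
ee_rot: [0.035, 0.999, 0.0, -0.0]
ft_force: [0.4, -0.5, -0.3]
grip_width: 0.003
grasp_force: 0.0
```

arm_command --plan '[{"dp": [0, 0, 1], "spin": 0}, {"dp": [0, 0, 0], "spin": 0}]'

```text
clock: 4.45
position: [0.4799, -0.2259, 0.2375]
ee_rot: [0.035, 0.999, 0.0, 0.0]
ft_force: [-5.2, 2.1, 13.4]
grip_width: -0.0
grasp_force: 7.1
```

arm_command --plan '[{"dp": [0, 0, 1], "spin": 0}, {"dp": [0, 0, 0], "spin": 0}]'

```text
clock: 4.65
position: [0.4799, -0.226, 0.2374]
ee_rot: [0.036, 0.999, 0.001, 0.0]
ft_force: [-10.5, 5.9, 28.0]
grip_width: -0.0
grasp_force: 14.2
```

The front-left lid is rigid: 28 N with no dip. Next is the back-left lid, 54 mm on, using finer steps.

arm_command --plan '[{"dp": [0, 0, -10], "spin": 0}, {"dp": [-27, 0, 0], "spin": 0}, {"dp": [-27, 0, 0], "spin": 0}, {"dp": [0, 0, 3], "spin": 0}, {"dp": [0, 0, 2], "spin": 0}]'

```text
clock: 5.15
position: [0.5337, -0.2296, 0.2402]
ee_rot: [0.035, 0.999, -0.0, -0.0]
ft_force: [-0.4, 0.2, -1.1]
grip_width: 0.002
grasp_force: 0.0
```

arm_command --plan '[{"dp": [0, 0, 1], "spin": 0}, {"dp": [0, 0, 0.5], "spin": 0}, {"dp": [0, 0, 0], "spin": 0}]'

```text
clock: 5.45
position: [0.5332, -0.2296, 0.2392]
ee_rot: [0.036, 0.999, 0.0, -0.0]
ft_force: [0.1, -0.6, -0.2]
grip_width: -0.0
grasp_force: 0.0
```

arm_command --plan '[{"dp": [0, 0, 0.5], "spin": 0}, {"dp": [0, 0, 0], "spin": 0}]'

```text
clock: 5.65
position: [0.5336, -0.2295, 0.2388]
ee_rot: [0.035, 0.999, 0.0, 0.0]
ft_force: [1.3, -0.3, -0.1]
grip_width: -0.0
grasp_force: 0.0
```

arm_command --plan '[{"dp": [0, 0, 0.5], "spin": 0}, {"dp": [0, 0, 0], "spin": 0}]'

```text
clock: 5.85
position: [0.5337, -0.2295, 0.2381]
ee_rot: [0.035, 0.999, 0.0, -0.0]
ft_force: [0.5, 0.9, -0.2]
grip_width: -0.001
grasp_force: 0.0
```

arm_command --plan '[{"dp": [0, 0, 0.5], "spin": 0}, {"dp": [0, 0, 0], "spin": 0}]'

```text
clock: 6.05
position: [0.5337, -0.2295, 0.2376]
ee_rot: [0.035, 0.999, 0.0, -0.0]
ft_force: [-0.7, -0.9, -0.1]
grip_width: 0.003
grasp_force: 0.0
```

arm_command --plan '[{"dp": [0, 0, 0.5], "spin": 0}, {"dp": [0, 0, 0], "spin": 0}]'

```text
clock: 6.25
position: [0.5337, -0.2295, 0.2371]
ee_rot: [0.035, 0.999, 0.0, -0.0]
ft_force: [1.3, 0.0, 0.0]
grip_width: -0.0
grasp_force: 0.0
```

arm_command --plan '[{"dp": [0, 0, 0.5], "spin": 0}, {"dp": [0, 0, 0], "spin": 0}]'

```text
clock: 6.45
position: [0.5337, -0.2295, 0.2366]
ee_rot: [0.035, 0.999, 0.0, -0.0]
ft_force: [-0.6, -0.1, -0.0]
grip_width: -0.0
grasp_force: 0.0
```

arm_command --plan '[{"dp": [0, 0, 0.5], "spin": 0}, {"dp": [0, 0, 0], "spin": 0}]'

```text
clock: 6.65
position: [0.5337, -0.2295, 0.2361]
ee_rot: [0.035, 0.999, 0.0, -0.0]
ft_force: [0.3, -0.3, -0.4]
grip_width: -0.002
grasp_force: 0.0
```

arm_command --plan '[{"dp": [0, 0, 0.5], "spin": 0}, {"dp": [0, 0, 0], "spin": 0}]'

```text
clock: 6.85
position: [0.5337, -0.2295, 0.2356]
ee_rot: [0.035, 0.999, 0.0, -0.0]
ft_force: [0.9, -0.5, -0.3]
grip_width: -0.0
grasp_force: 0.1
```

arm_command --plan '[{"dp": [0, 0, 0.5], "spin": 0}, {"dp": [0, 0, 0], "spin": 0}]'

```text
clock: 7.05
position: [0.5337, -0.2295, 0.2351]
ee_rot: [0.035, 0.999, 0.0, -0.0]
ft_force: [0.3, -0.5, 0.7]
grip_width: 0.004
grasp_force: 0.2
```

arm_command --plan '[{"dp": [0, 0, 0.5], "spin": 0}, {"dp": [0, 0, 0], "spin": 0}]'

```text
clock: 7.25
position: [0.5337, -0.2296, 0.2346]
ee_rot: [0.035, 0.999, 0.0, -0.0]
ft_force: [-0.5, 0.7, 1.2]
grip_width: 0.001
grasp_force: 0.4
```

arm_command --plan '[{"dp": [0, 0, 0.5], "spin": 0}, {"dp": [0, 0, 0.5], "spin": 0}, {"dp": [0, 0, 0], "spin": 0}]'

```text
clock: 7.55
position: [0.5336, -0.2295, 0.2336]
ee_rot: [0.035, 0.999, 0.0, -0.0]
ft_force: [-1.4, 0.2, 1.6]
grip_width: -0.002
grasp_force: 0.7
```

arm_command --plan '[{"dp": [0, 0, 0.5], "spin": 0}, {"dp": [0, 0, 0.5], "spin": 0}, {"dp": [0, 0, 0], "spin": 0}]'

```text
clock: 7.85
position: [0.5337, -0.2295, 0.2326]
ee_rot: [0.035, 0.999, 0.0, -0.0]
ft_force: [-2.1, 0.3, 1.8]
grip_width: -0.0
grasp_force: 1.0
```

Run:
```python
from h import *
st(); a=viewer.camera('wrist');b=viewer.camera('side')
b=cv2.resize(b[150:290,260:430],(680,560),interpolation=cv2.INTER_CUBIC)
cv2.imwrite('pics/s2.png',b)
```

```text
7.85 [ 0.5337 -0.2295  0.2326] [ 3.540e-02  9.994e-01  1.000e-04 -1.000e-04] [-2.06  0.28  1.78] -0.00035990470928994733
```

View pics/s2.png

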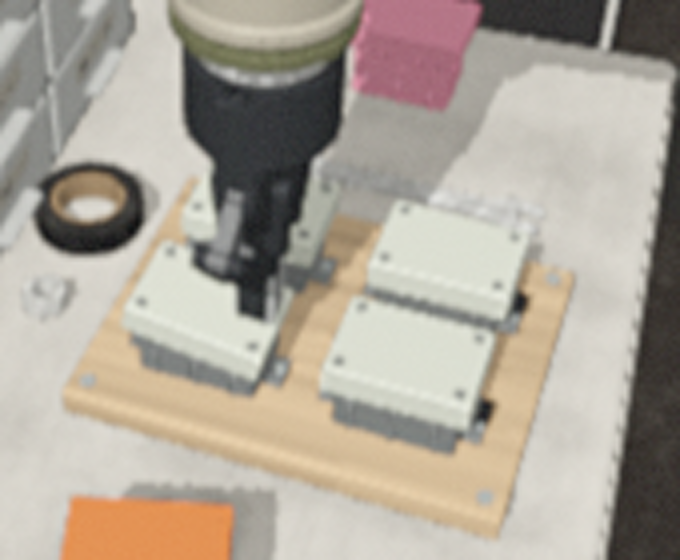

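The back-left lid gives softly, with 1.8 N after about 3 mm of dip, so it is the loose one. The side view shows the tips on its end near (258,310) in the crop. I'll confirm a little deeper, release it, and go to its middle.

arm_command --plan '[{"dp": [0, 0, 0.5], "spin": 0}, {"dp": [0, 0, 0.5], "spin": 0}, {"dp": [0, 0, 0.5], "spin": 0}, {"dp": [0, 0, 0], "spin": 0}]'

```text
clock: 8.35
position: [0.5337, -0.2297, 0.2318]
ee_rot: [0.035, 0.999, 0.0, 0.0]
ft_force: [-4.5, 2.2, 9.8]
grip_width: 0.0
grasp_force: 5.6
```

arm_command --plan '[{"dp": [0, 0, -6], "spin": 0}, {"dp": [0, 0, -6], "spin": 0}, {"dp": [-13, 0, 0], "spin": 0}, {"dp": [-13, 0, 0], "spin": 0}, {"dp": [0, 0, 0], "spin": 0}]'

```text
clock: 8.85
position: [0.561, -0.2308, 0.2435]
ee_rot: [0.035, 0.999, -0.0, 0.001]
ft_force: [-0.5, 0.1, 0.8]
grip_width: 0.004
grasp_force: 0.0
```

arm_command --plan '[{"dp": [0, 0, 2], "spin": 0}, {"dp": [0, 0, 2], "spin": 0}, {"dp": [0, 0, 1], "spin": 0}, {"dp": [0, 0, 1], "spin": 0}, {"dp": [0, 0, 0], "spin": 0}]'

```text
clock: 9.35
position: [0.5595, -0.2314, 0.2371]
ee_rot: [0.035, 0.999, 0.0, -0.0]
ft_force: [0.5, 0.5, -0.3]
grip_width: 0.0
grasp_force: 0.0
```

The end bottomed on the rim, so the loose lid is confirmed. The tips are now over its middle, and I'll push down.

arm_command --plan '[{"dp": [0, 0, 1], "spin": 0}, {"dp": [0, 0, 1], "spin": 0}, {"dp": [0, 0, 0], "spin": 0}]'

```text
clock: 9.65
position: [0.5597, -0.2315, 0.2357]
ee_rot: [0.035, 0.999, 0.0, 0.0]
ft_force: [-2.1, 1.5, 6.5]
grip_width: 0.005
grasp_force: 2.9
```

arm_command --plan '[{"dp": [0, 0, 1], "spin": 0}, {"dp": [0, 0, 0], "spin": 0}]'

```text
clock: 9.85
position: [0.5597, -0.2315, 0.235]
ee_rot: [0.035, 0.999, 0.0, 0.0]
ft_force: [-3.6, 1.8, 8.2]
grip_width: 0.005
grasp_force: 4.4
```

arm_command --plan '[{"dp": [0, 0, 1], "spin": 0}, {"dp": [0, 0, 0], "spin": 0}]'

```text
clock: 10.05
position: [0.5597, -0.2315, 0.234]
ee_rot: [0.035, 0.999, 0.0, 0.0]
ft_force: [-3.8, 2.1, 9.3]
grip_width: -0.001
grasp_force: 4.8
```

arm_command --plan '[{"dp": [0, 0, 1], "spin": 0}, {"dp": [0, 0, 0], "spin": 0}]'

```text
clock: 10.25
position: [0.5597, -0.2315, 0.2331]
ee_rot: [0.035, 0.999, 0.0, 0.0]
ft_force: [-3.5, 2.2, 10.0]
grip_width: 0.002
grasp_force: 4.9
```

It is sliding down and the tool stays level. I'll go on to the stop.

arm_command --plan '[{"dp": [0, 0, 1], "spin": 0}, {"dp": [0, 0, 1], "spin": 0}, {"dp": [0, 0, 0], "spin": 0}]'

```text
clock: 10.55
position: [0.5597, -0.2315, 0.231]
ee_rot: [0.035, 0.999, 0.0, 0.0]
ft_force: [-3.8, 2.8, 10.1]
grip_width: -0.001
grasp_force: 4.8
```

arm_command --plan '[{"dp": [0, 0, 1], "spin": 0}, {"dp": [0, 0, 0], "spin": 0}]'

```text
clock: 10.75
position: [0.5597, -0.2315, 0.2301]
ee_rot: [0.035, 0.999, 0.0, 0.0]
ft_force: [-4.1, 1.4, 10.3]
grip_width: -0.001
grasp_force: 4.9
```

arm_command --plan '[{"dp": [0, 0, 0.5], "spin": 0}, {"dp": [0, 0, 0], "spin": 0}]'

```text
clock: 10.95
position: [0.5597, -0.2316, 0.2296]
ee_rot: [0.035, 0.999, 0.0, 0.0]
ft_force: [-3.8, 2.1, 10.2]
grip_width: -0.002
grasp_force: 5.4
```

arm_command --plan '[{"dp": [0, 0, 0.5], "spin": 0}, {"dp": [0, 0, 0], "spin": 0}]'

```text
clock: 11.15
position: [0.5597, -0.2315, 0.2294]
ee_rot: [0.035, 0.999, 0.0, 0.0]
ft_force: [-5.8, 2.5, 13.4]
grip_width: -0.001
grasp_force: 7.1
```

arm_command --plan '[{"dp": [0, 0, 0.5], "spin": 0}, {"dp": [0, 0, 0], "spin": 0}]'

```text
clock: 11.35
position: [0.5597, -0.2316, 0.2293]
ee_rot: [0.036, 0.999, 0.0, 0.0]
ft_force: [-7.5, 4.1, 18.0]
grip_width: -0.001
grasp_force: 9.0
```

Hard stop reached: 18 N after about 6 mm of travel. I'll lift off and check.

arm_command --plan '[{"dp": [0, 0, -6], "spin": 0}, {"dp": [0, 0, -25], "spin": 0}, {"dp": [30, 0, -40], "spin": 0}, {"dp": [45, 0, -20], "spin": 0}, {"dp": [45, 0, 0], "spin": 0}]'

```text
clock: 11.85
position: [0.4394, -0.2238, 0.3208]
ee_rot: [0.036, 0.999, -0.001, 0.002]
ft_force: [-1.3, -1.1, 1.0]
grip_width: 0.004
grasp_force: 0.0
```

arm_command --plan '[{"dp": [0, 48, -10], "spin": 0}, {"dp": [0, 48, 0], "spin": 0}, {"dp": [0, 40, 0], "spin": 0}, {"dp": [0, 0, 0], "spin": 0}, {"dp": [0, 0, 0], "spin": 0}]'

```text
clock: 12.35
position: [0.4496, -0.0867, 0.3288]
ee_rot: [0.034, 0.999, 0.0, 0.0]
ft_force: [-0.1, -0.7, 0.7]
grip_width: 0.0
grasp_force: 0.0
```

Run:
```python
from h import *
st(); b=viewer.camera('side');a=viewer.camera('scene')
b=cv2.resize(b[170:290,260:420],(640,480),interpolation=cv2.INTER_CUBIC)
cv2.imwrite('pics/s3.png',b)
```

```text
12.35 [ 0.4496 -0.0867  0.3288] [3.440e-02 9.994e-01 1.000e-04 2.000e-04] [-0.08 -0.66  0.71] 0.00036769356485334914
```

View pics/s3.png

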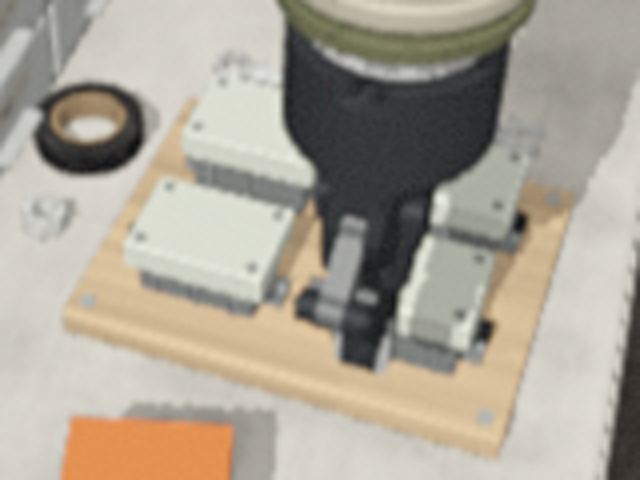

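The back-left lid, near (210,235) in the crop, sits lower and level, and nothing else has moved. The robot is clear of everything, so I'll hand in.

```bash
python3 -c "
from workcell import manip
print(manip.hand_in())"
```

```text
the job is handed in; nothing more can be done
None
```

The loose lid was the back-left one: its end dipped about 4 mm under light pressure, so I pushed it down at its middle about 6 mm to its hard stop, it looked level in the last picture, and I handed the job in at about 12.5 s; on the rigid front-left lid my test press reached 28 N, harder than the light press asked for.

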